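Stir the drying beads and close the tub

TASK

The orange beads lie together on one side of the tub of drying beads: take the stirrer from its stand, reach down among the beads, nearly to the floor of the tub, and stir them round the tub, at least two full circles well out from the middle, until two of the orange beads lie about 40 mm or more apart, centre to centre. Hang the stirrer back in its fork, upright with the collar between the stops, and only then put the lid fully home on the tub. Keep all the beads in the tub and leave the tape, the tin and the cutters where they are.

Things in the scene. Friction and masses are not known exactly. Their poses are not given: they have to be found in the camera images.
- tub: round grey open tub, fixed to the desk, holding eight beads in one layer; outer diameter 104 mm (foot 109), inner diameter 96, 50 high, wall 4, inner floor 6 above the desk. Origin: centre of the underside; z up; its sides look alike all round
- tub_rim (a point): centre of the tub's mouth, level with the rim, 50 mm above the desk
- stirrer: stirrer 166 mm long, 60 g, hanging upright in the stand. Origin: centre of the underside of its black collar (36 mm across, 5 thick); z up to its handle. Red square handle 14 x 14 mm, flats facing its x and y, 4 to 56 mm above the origin; steel shaft 9 mm thick below, its lowest 35 mm a red cylinder 13 mm across
- stirrer_tip (a point): middle of the stirrer's lower end face, 110 mm below the stirrer's origin
- stirrer_handle (a point): where to grip the stirrer's handle, 33 mm above its origin, on its axis
- stand: fixed stirrer stand: base 110 x 90 x 8 mm, column at x 39 to 53 (50 wide, 135 high), two level prongs from it towards -x, ending at x = -32, each 12 wide, open slot between them 20 wide, tops 135 above the desk. Stops 4 mm high on the prongs at x = -25 to -32 (red) and 22 to 29; the collar sits between. Origin: centre of the base's underside, straight under the seat
- stand_seat (a point): where the stirrer's origin lies when it hangs home: mid-slot at the height of the prongs' tops, 135 mm above the desk; x and y as the stand's (-x points out of the open end of the slot)
- lid: the tub's grey lid, lying on the desk knob up: plug 87 mm across and 7 thick below, disc 110 across from 7 to 12 mm, black round knob 24 mm across from 12 to 40 mm. Origin: centre of the plug's underside; when closed it lies 43 mm above the tub's origin. Mass about 150 g
- lid_knob (a point): where to grip the lid's knob, on its axis, 30 mm above the lid's origin
- orange1_center (a point): centre of an orange bead, a ball 16 mm across, 10 g, in the tub
- orange2_center (a point): centre of an orange bead, a ball 16 mm across, 10 g, in the tub
- orange3_center (a point): centre of an orange bead, a ball 16 mm across, 10 g, in the tub
- blue1_center (a point): centre of a blue bead, a ball 16 mm across, 10 g, in the tub
- blue2_center (a point): centre of a blue bead, a ball 16 mm across, 10 g, in the tub
- blue3_center (a point): centre of a blue bead, a ball 16 mm across, 10 g, in the tub
- blue4_center (a point): centre of a blue bead, a ball 16 mm across, 10 g, in the tub
- blue5_center (a point): centre of a blue bead, a ball 16 mm across, 10 g, in the tub
- flux_tin: small white round tin with a dark lid, 48 mm across, 22 high; bystander; origin at the centre of its underside
- tape_roll: roll of orange tape lying flat, 46 mm across, 25 high; bystander; origin at the centre of its underside
- cutters: blue-handled side cutters lying flat, 128 mm long, 13 high; bystander; origin at the centre of its underside
Not all that is in view belongs to the job. What is shaped like the stand but pink is not meant. What is shaped like the lid but turquoise is not meant.

How it is judged:
By the outcome, as a careful person would: the job done as asked, in the order asked, and still so for the second after the job is handed in, with the robot touching nothing.
It also fails if it takes over 72 s, if anything falls off the work surface, if the arm or the gripper's body presses on something with over 40 N, if the wrist force passes 120 N, or if a joint passes its speed limit or range.

ROBOT

A 7-joint arm with a two-finger parallel gripper is mounted at the origin on a cart in front of the work surface, level with it; the furniture and walls round the work are solid. World frame = base frame: x ahead of the robot, y to its left, z up, the work surface at z = 0. Lengths are in m, angles in rad, forces in N, time in s.
With the tool pointing down it reaches from about 0.4 to 0.85 m from the base axis. Payload 10.4 kg.
Tool frame: the origin (TCP) lies at the very end of the fingers, on their centre line; the grasp point (between the pads) lies 19 mm behind it; z points along the fingers, y is the line along which they close (so a half turn about z gives the same grasp; the last joint's range is limited). The gripper opens to 87 mm and grips with 3 to 60 N. Pads are 19 mm wide; open, the fingers measure 117 mm over their backs; the gripper's body (75 mm by 190 mm) begins 51 mm behind the grasp point.
Start: joints at [1.255, 0.332, -0.065, 1.46, 0.022, 1.35, -0.088], TCP at [0.18, -0.598, 0.223] pointing down, gripper open.
Joint ranges: [-2.6, 2.6], [-0.5, 2.12], [-1.47, 1.34], [0.16, 2.42], [-1.27, 4.41], [0.06, 2.06], [-2.6, 2.6]. Speed limits (rad/s): [2.22, 2.22, 2.79, 2.79, 3.14, 3.14, 3.14].

INTERFACE

Orientations are given as a unit quaternion [x, y, z, w].
In Python, from bench import status, camera, order gives the robot as it stands.
- The arm moves only by the tool jog_arm, never from a script. Its argument "plan" is a list of rows, each a list of 7 numbers: the turn, a rotation vector about the tool's x, y, z in rad, then the shift along the tool's x, y, z in mm, then the opening, from -1 (shut) to 1 (fully open). A call has 1 to 12 rows; each row is the pose to reach, as a shift and turn from the pose commanded when the call began, along the tool's axes at that moment; what a row does not reach only later rows make up. A row lasts 1/10 s, in which the tool goes at most 50 mm and 8.59 degrees, less where a joint would pass 70% of its speed; a pose out of reach is approached as far as the arm can. A call with a gripper value outside its range is refused whole. The fingers move at their own pace and stop on an object; "squeeze" is the grip in N (left out, the last holds). Time passes only in rows, so rows that repeat a pose let the fingers close. It gives the time, the measured TCP pose, the force, the opening and the grip force at its end, in the units of the state.
- status.read_state(): the state, without advancing time (a new reading comes with each control period).
- camera(name): name is "side" or "top" or "wrist"; returns a dict with "image" (400x640x3 uint8, red, green, blue), "z_map" (400x640 float32, m along the optical axis (not along the pixel's ray), 0 where there is no reading), "fx", "fy", "cx", "cy" (pixels), "world_from_camera" (4x4, takes a point from camera to world coordinates); the wrist camera has in their place "mount" (4x4, takes a point from camera to tool coordinates, whose origin is the TCP and whose axes are the flange's). Camera axes: x right, y down, z forward; pixel columns grow to the right and rows downward; lengths in m; the calibration is good to about 2 mm. A picture is of the moment at which its call begins: read the wrist's pose just before it.
- order.close_job(): hands the job in; it is judged then, once.
The state is a dict: "time": time; "joint_positions": joint angles; "joint_vel": joint speeds; "joint_torque": joint torques, N m; "ee_pos": TCP position; "eef_rot": TCP orientation; "ft_force": force on the tool from outside, world axes, zero at the start; "torque": the same for the moment, N m; "width": finger opening in m; "grip_force": force on a finger pad.
Only numpy, scipy, OpenCV 4.12 (cv2) and the standard library are available. Lean on these libraries where they do the work, as an engineer would, in place of code of your own. Each camera call takes 0.05 s, during which the arm holds its last target. There are 200 camera calls.

## Working session

There is one attempt and no reset: what is moved stays moved. The work goes in short steps, Python scripts to look and compute and a tool call to move; the robot and the scene stay as the last step left them, time stands still between calls to the robot, and variables do not carry over. Pictures are saved under pics/ and viewed, at most 13 in all, crops included, and the job is handed in when it is done.

Besides the shell and the picture viewer there is one more tool, called after "Call:" as name([rows], argument=value, ...), one row to a line, values as JSON. jog_arm: Moves the arm, as the interface text tells. Its arguments: {"type":"object","properties":{"plan":{"type":"array"},"squeeze":{"type":"number"}},"required":["plan"]}

```bash
mkdir -p pics; ls; cat > h.py <<'E'
import numpy as np, cv2
from bench import status, camera, order
from scipy.spatial.transform import Rotation as R
def T_of(c,s):
    if "world_from_camera" in c: return np.array(c["world_from_camera"])
    M=np.eye(4);M[:3,:3]=R.from_quat(s["eef_rot"]).as_matrix();M[:3,3]=s["ee_pos"];return M@np.array(c["mount"])
def shot(n):
    s=status.read_state();c=camera(n);c["T"]=T_of(c,s);return c
def save(c,f): cv2.imwrite("pics/"+f,c["image"][:,:,::-1])
def cloud(c):
    v,u=np.mgrid[:400,:640];z=c["z_map"]
    P=np.stack([(u-c["cx"])/c["fx"]*z,(v-c["cy"])/c["fy"]*z,z],-1)
    W=P@c["T"][:3,:3].T+c["T"][:3,3];W[z==0]=np.nan;return W
def ray(c,u,v,h):
    d=c["T"][:3,:3]@np.array([(u-c["cx"])/c["fx"],(v-c["cy"])/c["fy"],1]);o=c["T"][:3,3]
    return o+d*(h-o[2])/d[2]
def proj(c,p):
    q=np.linalg.inv(c["T"])@np.append(p,1);return q[0]/q[2]*c["fx"]+c["cx"],q[1]/q[2]*c["fy"]+c["cy"]
E
python3 - <<'E'
from h import *
s=status.read_state();print(s)
for n in("top","side"):
    c=shot(n);save(c,n+".png");print(n,c["T"].round(3).tolist(),c["fx"],c["cx"],c["cy"])
c=shot("wrist");print(np.array(c["mount"]).round(3).tolist(),c["fx"])
E
```

```text
pics
{'time': 0.0, 'joint_positions': array([ 1.25537353,  0.33288154, -0.06473204,  1.46090608,  0.02157845,
        1.34986214, -0.08851311]), 'joint_vel': array([ 2.92556036e-04, -8.68320711e-04, -3.43440771e-04,  8.23121833e-04,
        2.88399448e-03,  2.85460965e-05,  1.03164099e-03]), 'joint_torque': array([ 6.05611058e-04, -6.23240948e+01,  2.50679394e-02, -3.89901352e+01,
       -6.13962254e-02,  3.95716913e-02,  1.60578220e-04]), 'ee_pos': array([ 0.18032767, -0.59804364,  0.22176478]), 'eef_rot': array([ 9.89298370e-01,  1.45905005e-01, -1.13649445e-04, -6.71825904e-04]), 'ft_force': array([0.67708689, 0.82729917, 0.41725679]), 'torque': array([ 0.01537935, -0.00903808,  0.03660356]), 'grip_force': 0.0, 'width': 0.08733052563763041}
top [[0.027, -0.997, 0.067, 0.492], [-1.0, -0.028, -0.011, 0.064], [0.013, -0.067, -0.998, 1.036], [0.0, 0.0, 0.0, 1.0]] 378.4894769578526 316.15498166446923 203.03260921836252
side [[0.99, -0.094, 0.102, 0.46], [-0.138, -0.657, 0.741, -0.628], [-0.003, -0.748, -0.663, 0.74], [0.0, 0.0, 0.0, 1.0]] 388.14939583764186 318.38908264001844 203.46671774159174
[[0.0, -0.969, -0.247, 0.066], [1.0, 0.001, -0.001, -0.0], [0.001, -0.247, 0.969, -0.162], [0.0, 0.0, 0.0, 1.0]] 344.98223002240593
```

View pics/top.png

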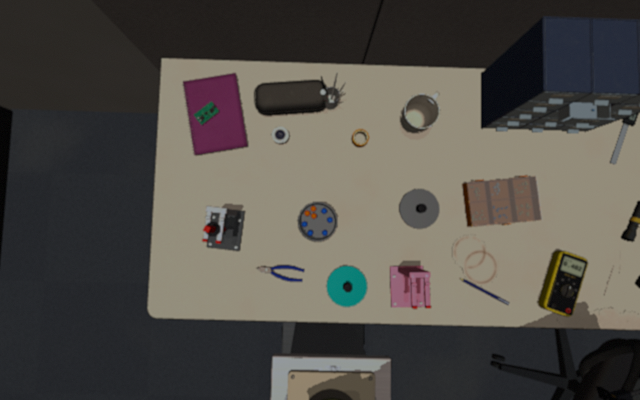

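View pics/side.png

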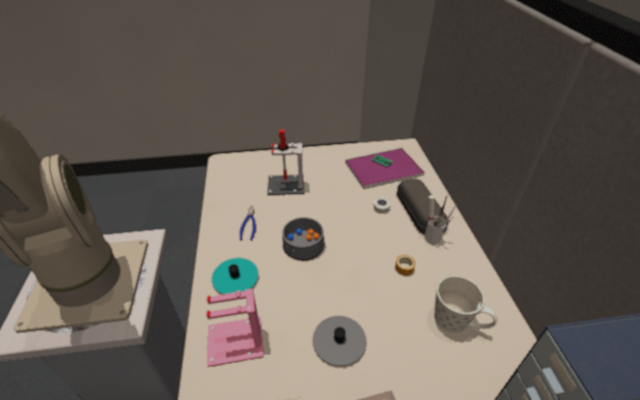

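Top view: the grey stand with the red-handled stirrer is at about (223,228) and the tub at (317,222), with the orange beads at its upper left. The grey lid is at (419,209), the decoy turquoise lid at (347,286) and the decoy pink stand at (410,287).
Candidates:
- Stand: grey (223,228) or pink (410,287). I take grey, which is the one holding the stirrer.
- Lid: grey (419,209) or turquoise (347,286). I take grey.

Next I check the choice with a crop and measure.

```bash
python3 - <<'E'
from h import *
t=shot("top");s=shot("side")
a=cv2.resize(t["image"][190:265,190:265],(390,390),interpolation=cv2.INTER_CUBIC)
b=cv2.resize(s["image"][120:200,255:335],(390,390),interpolation=cv2.INTER_CUBIC)
cv2.imwrite("pics/stand.png",np.hstack([a,b])[:,:,::-1])
for n,c in(("top",t),("side",s)):
    W=cloud(c);im=c["image"].astype(int);r,g,b=im[...,0],im[...,1],im[...,2]
    m=(r>90)&(g<50)&(b<50)
    num,l,st,ce=cv2.connectedComponentsWithStats(m.astype(np.uint8))
    for i in range(1,num):
        if st[i,4]>8: print(n,"red",ce[i].round(1),st[i],np.nanmedian(W[l==i],0).round(3),np.nanmax(W[l==i][:,2]).round(3))
    reg={"top":[(317,222,24),(419,209,26)],"side":[(303,238,26),(339,340,32)]}[n]
    for u,v,w in reg:
        P=W[v-w:v+w,u-w:u+w].reshape(-1,3);P=P[~np.isnan(P[:,0])]
        for lo,hi in((.043,.057),(.008,.016),(.03,.05)):
            Q=P[(P[:,2]>lo)&(P[:,2]<hi)]
            if len(Q)>10: print(n,(u,v),lo,len(Q),Q.min(0).round(3),Q.max(0).round(3),((Q.min(0)+Q.max(0))/2).round(4))
    # desk height
    P=W.reshape(-1,3);k=(P[:,0]>.35)&(P[:,0]<.75)&(abs(P[:,1])<.3);print("desk",np.nanmedian(P[k,2]))
    # stand tall points
    k=(P[:,1]>.2)&(P[:,1]<.45)&(P[:,0]>.25)&(P[:,0]<.6)
    for lo,hi in((.003,.012),(.12,.145),(.15,.2)):
        Q=P[k&(P[:,2]>lo)&(P[:,2]<hi)];print(n,"stand",lo,len(Q),np.percentile(Q,2,axis=0).round(3),np.percentile(Q,98,axis=0).round(3)) if len(Q) else 0
E
```

```text
top red [207.1 228.7] [204 226   7   7  31] [0.485 0.296 0.19 ] 0.192
top red [217.4 242.1] [215 241   6   3  14] [0.453 0.285 0.137] 0.142
top (317, 222) 0.043 198 [ 0.46  -0.003  0.043] [0.562 0.099 0.054] [0.5109 0.0484 0.0485]
top (317, 222) 0.008 93 [0.464 0.    0.008] [0.559 0.089 0.016] [0.5115 0.045  0.012 ]
top (317, 222) 0.03 183 [ 0.46  -0.004  0.031] [0.563 0.1   0.05 ] [0.5114 0.0481 0.0403]
top (419, 209) 0.008 1046 [ 0.501 -0.283  0.008] [ 0.608 -0.175  0.016] [ 0.5545 -0.2289  0.0119]
top (419, 209) 0.03 68 [ 0.544 -0.239  0.03 ] [ 0.565 -0.217  0.042] [ 0.5543 -0.2278  0.0363]
desk -0.0007483363359794826
top stand 0.003 1082 [0.285 0.223 0.003] [0.554 0.427 0.011]
top stand 0.12 515 [0.455 0.269 0.128] [0.537 0.317 0.142]
top stand 0.15 69 [0.478 0.289 0.152] [0.492 0.302 0.192]
side red [281.7 138. ] [279 130   6  17  73] [0.486 0.289 0.172] 0.193
side red [284.7 175.3] [284 171   3   9  21] [0.486 0.29  0.042] 0.059
side (303, 238) 0.043 308 [ 0.461 -0.006  0.043] [0.564 0.098 0.054] [0.5128 0.0459 0.0484]
side (303, 238) 0.008 206 [ 0.46  -0.006  0.008] [0.566 0.097 0.016] [0.5128 0.0456 0.012 ]
side (303, 238) 0.03 497 [ 0.461 -0.007  0.03 ] [0.565 0.098 0.05 ] [0.5132 0.0458 0.04  ]
side (339, 340) 0.008 1966 [ 0.502 -0.285  0.008] [ 0.611 -0.176  0.016] [ 0.5564 -0.2304  0.0121]
side (339, 340) 0.03 129 [ 0.545 -0.243  0.03 ] [ 0.567 -0.22   0.043] [ 0.5559 -0.231   0.0366]
desk 0.001013777539274452
side stand 0.003 825 [0.273 0.207 0.003] [0.581 0.425 0.011]
side stand 0.12 330 [0.456 0.265 0.124] [0.537 0.315 0.142]
side stand 0.15 89 [0.479 0.285 0.151] [0.495 0.3   0.192]
```

View pics/stand.png

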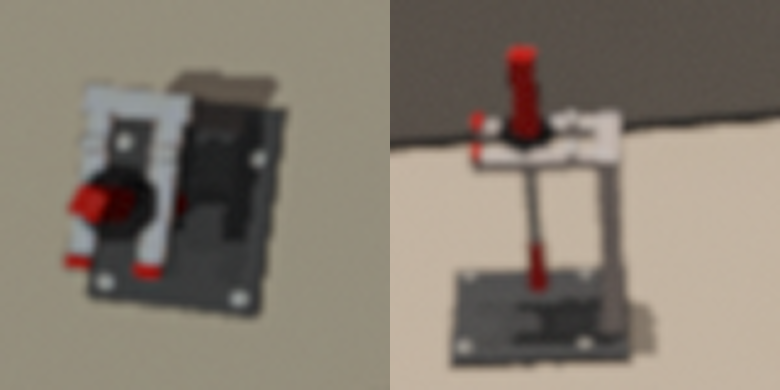

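The crop confirms it: red handle on the grey stand, with the slot's open end (red stops) towards world −x. Now I move, looking at the lid and tub on the way.

```bash
cat >> h.py <<'E'
def rel(targets,start=None):
    """targets: [(x,y,z,yaw)] -> rows relative to present pose (or start pose), tool down, yaw of tool x"""
    s=status.read_state();q=R.from_quat(s["eef_rot"]);p=np.array(s["ee_pos"])
    for x,y,z,w in targets:
        d=R.from_euler("z",w)*R.from_euler("x",np.pi)
        t=(q.inv()*d).as_rotvec();sh=q.inv().apply(np.array([x,y,z])-p)*1000
        print([round(v,4) for v in t],[round(v,1) for v in sh])
E
python3 - <<'E'
from h import *
rel([(.54,-.23,.28,0),(.512,.047,.28,0)])
E
```

```text
[np.float64(-0.0006), np.float64(0.0001), np.float64(0.2928)] [np.float64(450.6), np.float64(-248.8), np.float64(-57.7)]
[np.float64(-0.0006), np.float64(0.0001), np.float64(0.2928)] [np.float64(503.8), np.float64(-522.1), np.float64(-57.5)]
```

Call:
jog_arm([
  [0, 0, 0.2928, 450.6, -248.8, -57.7, 1],
  [0, 0, 0.2928, 450.6, -248.8, -57.7, 1],
  [0, 0, 0.2928, 450.6, -248.8, -57.7, 1],
  [0, 0, 0.2928, 450.6, -248.8, -57.7, 1],
  [0, 0, 0.2928, 450.6, -248.8, -57.7, 1],
  [0, 0, 0.2928, 450.6, -248.8, -57.7, 1],
  [0, 0, 0.2928, 450.6, -248.8, -57.7, 1],
  [0, 0, 0.2928, 450.6, -248.8, -57.7, 1],
  [0, 0, 0.2928, 450.6, -248.8, -57.7, 1],
  [0, 0, 0.2928, 450.6, -248.8, -57.7, 1],
  [0, 0, 0.2928, 450.6, -248.8, -57.7, 1],
  [0, 0, 0.2928, 450.6, -248.8, -57.7, 1],
])

```text
time: 1.45
ee_pos: [0.5422, -0.2262, 0.2803]
eef_rot: [1.0, 0.003, 0.0, -0.001]
ft_force: [-0.8, -0.3, -1.0]
width: 0.0871
grip_force: 0.0
```

```bash
python3 - <<'E'
from h import *
print(status.read_state()["ee_pos"],status.read_state()["joint_vel"].round(2))
c=shot("wrist");np.savez("lid.npz",**{k:c[k] for k in("image","z_map","fx","fy","cx","cy","T")});save(c,"lid.png")
W=cloud(c);P=W.reshape(-1,3);P=P[~np.isnan(P[:,0])&(np.hypot(P[:,0]-.555,P[:,1]+.23)<.075)]
for lo,hi in((.008,.016),(.036,.045)):
    Q=P[(P[:,2]>lo)&(P[:,2]<hi)];print(len(Q),Q.min(0).round(3),Q.max(0).round(3),((Q.min(0)+Q.max(0))/2).round(4),Q[:,2].mean())
rel([(.512,.047,.28,0),(.486,.292,.28,0)])
E
```

```text
[ 0.54223339 -0.22624733  0.28029787] [ 0.05 -0.02  0.06  0.03  0.01 -0.    0.05]
5645 [ 0.499 -0.283  0.009] [ 0.608 -0.174  0.015] [ 0.5533 -0.2282  0.012 ] 0.012045459625883785
313 [ 0.543 -0.239  0.037] [ 0.565 -0.217  0.042] [ 0.5539 -0.2281  0.0394] 0.039831493577042985
[np.float64(-0.0004), np.float64(0.0001), np.float64(0.0029)] [np.float64(-27.9), np.float64(-275.9), np.float64(0.1)]
[np.float64(-0.0004), np.float64(0.0001), np.float64(0.0029)] [np.float64(-53.2), np.float64(-521.0), np.float64(0.2)]
```

Call:
jog_arm([
  [0, 0, 0, -28, -276, 0, 1],
  [0, 0, 0, -28, -276, 0, 1],
  [0, 0, 0, -28, -276, 0, 1],
  [0, 0, 0, -28, -276, 0, 1],
  [0, 0, 0, -28, -276, 0, 1],
  [0, 0, 0, -28, -276, 0, 1],
  [0, 0, 0, -28, -276, 0, 1],
  [0, 0, 0, -28, -276, 0, 1],
])

```text
time: 2.3
ee_pos: [0.5119, 0.0443, 0.2802]
eef_rot: [1.0, -0.001, 0.0, 0.001]
ft_force: [0.6, -1.4, -0.1]
width: 0.0872
grip_force: 0.0
```

```bash
cat >> h.py <<'E'
def beads(c,ctr):
    im=cv2.cvtColor(c["image"],cv2.COLOR_RGB2HSV).astype(int);W=cloud(c);out=[]
    near=np.nan_to_num(np.hypot(W[...,0]-ctr[0],W[...,1]-ctr[1]),nan=9)<.052
    for n,lo,hi in(("o",5,18),("b",100,128)):
        m=((im[...,0]>=lo)&(im[...,0]<=hi)&(im[...,1]>130)&(im[...,2]>50)&near).astype(np.uint8)
        d=cv2.distanceTransform(m,cv2.DIST_L2,5);r=0.5*max(d.max(),1)
        k,l,st,ce=cv2.connectedComponentsWithStats((d>r).astype(np.uint8))
        for i in range(1,k): out.append((n,)+tuple((ray(c,*ce[i],.014)-ctr_(ctr))[:2].round(4)))
    return out
def ctr_(c): return np.array([c[0],c[1],0])
def rim(c,g):
    W=cloud(c);P=W.reshape(-1,3);P=P[np.nan_to_num(np.hypot(P[:,0]-g[0],P[:,1]-g[1]),nan=9)<.06]
    Q=P[(P[:,2]>.047)&(P[:,2]<.054)];A=np.c_[2*Q[:,:2],np.ones(len(Q))]
    x=np.linalg.lstsq(A,(Q[:,:2]**2).sum(1),rcond=None)[0];return len(Q),x[:2],np.sqrt(x[2]+x[0]**2+x[1]**2),Q[:,2].mean()
E
python3 - <<'E'
from h import *
print(status.read_state()["ee_pos"],status.read_state()["joint_vel"].round(2))
c=shot("wrist");save(c,"tub.png");print(rim(c,(.512,.047)))
for b in beads(c,(.512,.047)):print(*b)
rel([(.486,.292,.28,0)])
E
```

```text
[0.51188769 0.04428478 0.28017119] [ 0.02  0.01  0.02 -0.    0.    0.   -0.  ]
(993, array([0.5104749 , 0.04880246]), np.float64(0.04961074543713174), np.float64(0.04984025990778602))
o 0.0332 0.0142
o 0.0204 0.0305
o 0.0139 0.0125
b 0.0278 -0.0149
b 0.0044 -0.0315
b -0.0091 0.0372
b -0.0323 0.0206
b -0.0308 -0.018
[np.float64(0.001), np.float64(0.0002), np.float64(-0.0028)] [np.float64(-26.7), np.float64(-248.3), np.float64(-0.2)]
```

View pics/tub.png

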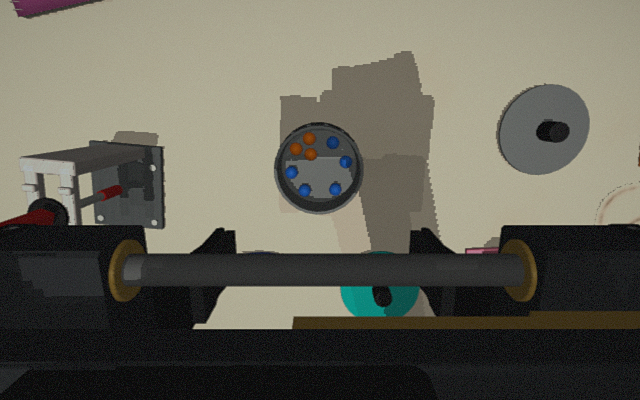

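Wrist view: tub at (319,168), orange beads at (296,149), (309,139) and (311,155), five blue beads round the rim, middle free. On to the stand.

Call:
jog_arm([
  [0, 0, 0, -55, -245, 0, 1],
  [0, 0, 0, -55, -245, 0, 1],
  [0, 0, 0, -55, -245, 0, 1],
  [0, 0, 0, -55, -245, 0, 1],
  [0, 0, 0, -55, -245, 0, 1],
  [0, 0, 0, -55, -245, 0, 1],
  [0, 0, 0, -55, -245, 0, 1],
  [0, 0, 0, -55, -245, 0, 1],
  [0, 0, 0, -55, -245, 0, 1],
])

```text
time: 3.25
ee_pos: [0.4582, 0.2887, 0.28]
eef_rot: [1.0, -0.002, 0.0, 0.0]
ft_force: [-0.5, 0.4, 0.0]
width: 0.0871
grip_force: 0.0
```

```bash
python3 - <<'E'
from h import *
c=shot("wrist");s=status.read_state();print(s["ee_pos"],s["joint_positions"].round(2))
save(c,"stand2.png")
W=cloud(c);im=cv2.cvtColor(c["image"],cv2.COLOR_RGB2HSV).astype(int)
red=((im[...,0]<6)|(im[...,0]>172))&(im[...,1]>150)&(im[...,2]>50)
k,l,st,ce=cv2.connectedComponentsWithStats(red.astype(np.uint8))
for i in range(1,k):
    if st[i,4]>15: Q=W[l==i];print(ce[i].round(1),st[i],np.nanmin(Q,0).round(3),np.nanmax(Q,0).round(3),np.nanmean(Q,0).round(4))
def box(lo,hi,name,sel=None,xy=(.486,.292),r=.08):
    m=(W[...,2]>lo)&(W[...,2]<hi)&(np.hypot(W[...,0]-xy[0],W[...,1]-xy[1])<r)
    if sel is not None:m&=sel
    P=W[m][:,:2].astype(np.float32)*1000
    if len(P)>5:
        print(name,len(P),cv2.minAreaRect(P),W[m][:,2].mean().round(4))
box(.18,.197,"handle top",red);box(.130,.1365,"prongs",~red);box(.187,.197,"htop2",red)
box(.136,.143,"collar/stops")
bright=(im[...,1]<50)&(im[...,2]>90)
m=bright&(abs(W[...,2]-.135)<.004)&(W[...,0]<.55)
P=W[m]
for a,b in((.45,.46),(.46,.47),(.47,.48),(.48,.49),(.49,.5),(.5,.51),(.51,.52),(.52,.53),(.53,.54)):
    Q=P[(P[:,0]>a)&(P[:,0]<b)]
    y=np.sort(Q[:,1])
    if len(y)>5:
        g=np.diff(y);j=g.argmax();print(a,len(y),y[0].round(4),y[j].round(4),y[j+1].round(4),y[-1].round(4))
E
```

```text
[0.45805038 0.28902857 0.28015137] [ 0.03  0.2  -0.77  1.56  0.14  1.44 -2.32]
[311.1 163.5] [299 149  23  29 470] [0.473 0.29  0.139] [0.492 0.309 0.193] [0.4858 0.2972 0.184 ]
[293.1 187.1] [287 184  13   7  77] [0.455 0.31  0.136] [0.46  0.321 0.141] [0.4576 0.3152 0.1388]
[328.1 190.3] [323 187  12   8  79] [0.451 0.278 0.137] [0.458 0.288 0.141] [0.4545 0.2836 0.1388]
handle top 366 ((484.09747314453125, 297.4347229003906), (13.986238479614258, 14.03158187866211), 69.06266784667969) 0.1904
prongs 2244 ((495.39495849609375, 295.4913024902344), (49.93648910522461, 82.62759399414062), 84.92711639404297) 0.1348
htop2 346 ((484.09747314453125, 297.4347229003906), (13.986238479614258, 14.03158187866211), 69.06266784667969) 0.1908
collar/stops 1390 ((493.5323486328125, 296.3765869140625), (46.16057205200195, 83.93295288085938), 84.27349090576172) 0.1391
0.45 33 0.2781 0.2791 0.28 0.2882
0.46 265 0.2773 0.2882 0.3089 0.3201
0.47 146 0.2756 0.2846 0.3107 0.3189
0.48 100 0.2747 0.2802 0.3148 0.3187
0.49 205 0.2739 0.2846 0.3074 0.3175
0.5 247 0.2733 0.2846 0.3053 0.3163
0.51 289 0.2723 0.2837 0.3045 0.3158
0.52 577 0.2681 0.2863 0.2871 0.3175
0.53 437 0.2682 0.3165 0.3174 0.3174
```

View pics/stand2.png

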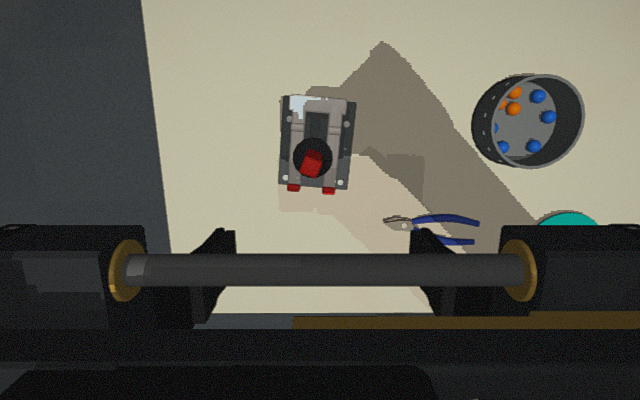

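The wrist view shows the stand at (315,145) with the handle turned about −21° (square at (311,163)) and red stops at (293,187) and (328,190). The stand's yaw is about −5°. I will grip the handle with tool yaw +1.205, because joint 7 is near its limit the other way.

```bash
python3 - <<'E'
from h import *
rel([(.4843,.297,.215,1.205),(.4843,.297,.149,1.205)])
E
```

```text
[np.float64(0.0007), np.float64(0.0002), np.float64(-1.2083)] [np.float64(26.2), np.float64(-8.1), np.float64(65.2)]
[np.float64(0.0007), np.float64(0.0002), np.float64(-1.2083)] [np.float64(26.2), np.float64(-8.1), np.float64(131.2)]
```

Call:
jog_arm([
  [0, 0, -1.208, 26, -8, 30, 1],
  [0, 0, -1.208, 26, -8, 30, 1],
  [0, 0, -1.208, 26, -8, 30, 1],
  [0, 0, -1.208, 26, -8, 30, 1],
  [0, 0, -1.208, 26, -8, 45, 1],
  [0, 0, -1.208, 26, -8, 65, 1],
  [0, 0, -1.208, 26, -8, 65, 1],
  [0, 0, -1.208, 26, -8, 65, 1],
  [0, 0, -1.208, 26, -8, 65, 1],
  [0, 0, -1.208, 26, -8, 65, 1],
  [0, 0, -1.208, 26, -8, 65, 1],
  [0, 0, -1.208, 26, -8, 65, 1],
])

```text
time: 4.5
ee_pos: [0.4832, 0.2987, 0.2154]
eef_rot: [0.824, 0.567, 0.0, 0.0]
ft_force: [0.9, -0.1, -0.6]
width: 0.0871
grip_force: 0.0
```

```bash
python3 - <<'E'
from h import *
s=status.read_state();print(s["ee_pos"],s["joint_positions"].round(2),s["joint_vel"].round(3))
c=shot("wrist")
W=cloud(c);im=cv2.cvtColor(c["image"],cv2.COLOR_RGB2HSV).astype(int)
red=((im[...,0]<6)|(im[...,0]>172))&(im[...,1]>150)&(im[...,2]>50)
m=red&(W[...,2]>.187)&(W[...,2]<.197)
print(m.sum(),cv2.minAreaRect(W[m][:,:2].astype(np.float32)*1000),W[m][:,2].mean())
t=shot("top");W=cloud(t)
rel([(.4843,.297,.149,1.205)])
E
```

```text
[0.48317435 0.29871605 0.21536499] [ 0.13  0.34 -0.93  1.59  0.28  1.35 -1.2 ] [-0.     0.002 -0.002  0.001  0.002 -0.     0.009]
527 ((484.35760498046875, 297.9620056152344), (13.73785400390625, 13.222696304321289), 68.42536926269531) 0.19068324626611136
[np.float64(0.0003), np.float64(0.0001), np.float64(0.0017)] [np.float64(-1.2), np.float64(1.8), np.float64(66.3)]
```

Call:
jog_arm([
  [0, 0, 0, -0.7, 1.5, 30, 1],
  [0, 0, 0, -0.7, 1.5, 50, 1],
  [0, 0, 0, -0.7, 1.5, 66, 1],
  [0, 0, 0, -0.7, 1.5, 66, 1],
  [0, 0, 0, -0.7, 1.5, 66, 1],
  [0, 0, 0, -0.7, 1.5, 66, -1],
  [0, 0, 0, -0.7, 1.5, 66, -1],
  [0, 0, 0, -0.7, 1.5, 66, -1],
  [0, 0, 0, -0.7, 1.5, 66, -1],
  [0, 0, 0, -0.7, 1.5, 66, -1],
  [0, 0, 0, -0.7, 1.5, 66, -1],
  [0, 0, 0, -0.7, 1.5, 66, -1],
], squeeze=35)

```text
time: 5.8
ee_pos: [0.4842, 0.2976, 0.1492]
eef_rot: [0.823, 0.568, -0.0, 0.0]
ft_force: [-0.3, -0.9, 0.1]
width: 0.0386
grip_force: 0.0
```

```bash
python3 - <<'E'
from h import *
s=status.read_state();print(s["ee_pos"],s["width"],s["grip_force"],s["ft_force"])
rel([(s["ee_pos"][0],s["ee_pos"][1],s["ee_pos"][2]+.015,1.205),(.4843-.085,.297+.0075,.165,1.205),(.4843-.085,.297+.0075,.230,1.205),(.511-.005,.048-.003,.230,1.205)])
E
```

```text
[0.48418235 0.29764585 0.14923157] 0.03861402555211984 0.0 [-0.29110315 -0.92984976  0.05650266]
[np.float64(0.0001), np.float64(0.0001), np.float64(0.003)] [np.float64(-0.0), np.float64(0.0), np.float64(-15.0)]
[np.float64(0.0001), np.float64(0.0001), np.float64(0.003)] [np.float64(-23.7), np.float64(-81.8), np.float64(-15.8)]
[np.float64(0.0001), np.float64(0.0001), np.float64(0.003)] [np.float64(-23.7), np.float64(-81.8), np.float64(-80.8)]
[np.float64(0.0001), np.float64(0.0001), np.float64(0.003)] [np.float64(-228.5), np.float64(110.1), np.float64(-80.7)]
```

Fingers need more time (~0.07 m/s).

Call:
jog_arm([
  [0, 0, 0, 0, 0, 0, -1],
  [0, 0, 0, 0, 0, 0, -1],
  [0, 0, 0, 0, 0, 0, -1],
  [0, 0, 0, 0, 0, 0, -1],
  [0, 0, 0, 0, 0, 0, -1],
  [0, 0, 0, 0, 0, -4, -1],
  [0, 0, 0, 0, 0, -8, -1],
  [0, 0, 0, 0, 0, -12, -1],
  [0, 0, 0, 0, 0, -15, -1],
  [0, 0, 0, 0, 0, -15, -1],
], squeeze=35)

```text
time: 6.8
ee_pos: [0.4844, 0.2978, 0.1648]
eef_rot: [0.823, 0.568, 0.0, 0.0]
ft_force: [0.7, -0.0, -0.3]
width: 0.0139
grip_force: 35.0
```

```bash
python3 - <<'E'
from h import *
s=status.read_state();print(s["ee_pos"],s["width"],s["grip_force"],s["ft_force"])
rel([(.4842-.085,.2976+.0075,.165,1.205),(.4842-.085,.2976+.0075,.230,1.205),(.511-.005,.048-.003,.230,1.205)])
E
```

```text
[0.48439321 0.29784005 0.16481786] 0.013916799461173184 34.99960358720273 [ 0.73141913 -0.00871075 -0.32865435]
[np.float64(0.0006), np.float64(-0.0005), np.float64(0.003)] [np.float64(-23.4), np.float64(-82.2), np.float64(-0.2)]
[np.float64(0.0006), np.float64(-0.0005), np.float64(0.003)] [np.float64(-23.4), np.float64(-82.2), np.float64(-65.2)]
[np.float64(0.0006), np.float64(-0.0005), np.float64(0.003)] [np.float64(-228.7), np.float64(110.0), np.float64(-65.2)]
```

Call:
jog_arm([
  [0, 0, 0, -5, -18, 0, -1],
  [0, 0, 0, -11, -40, 0, -1],
  [0, 0, 0, -18, -62, 0, -1],
  [0, 0, 0, -23.4, -82.2, 0, -1],
  [0, 0, 0, -23.4, -82.2, -25, -1],
  [0, 0, 0, -23.4, -82.2, -50, -1],
  [0, 0, 0, -23.4, -82.2, -65, -1],
  [0, 0, 0, -50, -57, -65, -1],
  [0, 0, 0, -78, -31, -65, -1],
  [0, 0, 0, -108, -3, -65, -1],
  [0, 0, 0, -138, 25, -65, -1],
  [0, 0, 0, -168, 53, -65, -1],
])

```text
time: 8.0
ee_pos: [0.4745, 0.12, 0.2292]
eef_rot: [0.823, 0.568, -0.0, 0.0]
ft_force: [1.1, 0.2, -1.0]
width: 0.0135
grip_force: 35.0
```

```bash
python3 - <<'E'
from h import *
s=status.read_state();print(s["ee_pos"],s["width"],s["grip_force"])
rel([(.511-.004,.048-.004,.230,1.205)])
E
```

```text
[0.47449958 0.11999127 0.22915253] 0.013535320027832172 35.00066325534135
[np.float64(0.0004), np.float64(0.0003), np.float64(0.0027)] [np.float64(-59.5), np.float64(57.4), np.float64(-0.8)]
```

Call:
jog_arm([
  [0, 0, 0, -28, 27, 0, -1],
  [0, 0, 0, -50, 48, 0, -1],
  [0, 0, 0, -60, 57.5, 0, -1],
  [0, 0, 0, -60, 57.5, 0, -1],
  [0, 0, 0, -60, 57.5, 0, -1],
])

```text
time: 8.5
ee_pos: [0.5062, 0.0469, 0.2291]
eef_rot: [0.823, 0.568, 0.0, -0.0]
ft_force: [-0.1, 0.3, -0.3]
width: 0.0138
grip_force: 35.0
```

```bash
python3 - <<'E'
from h import *
s=status.read_state();print(s["ee_pos"],s["joint_vel"].round(3),s["ft_force"])
c=shot("side");t=shot("top")
for n,c in(("side",c),("top",t)):
    W=cloud(c);im=cv2.cvtColor(c["image"],cv2.COLOR_RGB2HSV).astype(int)
    red=((im[...,0]<6)|(im[...,0]>172))&(im[...,1]>140)&(im[...,2]>40)
    k,l,st,ce=cv2.connectedComponentsWithStats(red.astype(np.uint8))
    for i in range(1,k):
        Q=W[l==i]
        if st[i,4]>10: print(n,ce[i].round(1),st[i],np.nanmin(Q,0).round(3),np.nanmax(Q,0).round(3),np.nanmedian(Q,0).round(4))
    for b in beads(c,(.511,.048)):print(*b)
save(shot("side"),"over.png")
rel([(.511-.004,.048-.004,.230,1.205)])
E
```

```text
[0.50615924 0.0468712  0.22913955] [-0.012 -0.008 -0.015  0.003 -0.001  0.001  0.001] [-0.13830427  0.25593047 -0.32390671]
side [296.6 168. ] [293 157   9  24 180] [0.497 0.031 0.218] [0.514 0.053 0.279] [0.5055 0.0386 0.2504]
side [299.2 210. ] [298 206   3  10  24] [0.504 0.037 0.113] [0.509 0.042 0.143] [0.5064 0.0396 0.1294]
side [208.1 298.7] [207 296   3   7  19] [ 0.314 -0.192  0.133] [ 0.318 -0.181  0.142] [ 0.3159 -0.1878  0.1382]
side [207.7 313.5] [206 310   4   8  24] [ 0.314 -0.224  0.134] [ 0.32  -0.212  0.141] [ 0.318  -0.2198  0.1391]
o 0.0787 0.4485
o 0.0223 0.023
o 0.0376 0.0139
b -0.0047 0.0376
top [217.8 241.9] [216 241   5   3  12] [0.452 0.278 0.134] [0.457 0.288 0.14 ] [0.4547 0.2825 0.1387]
top [401.9 269.1] [399 267   9   6  18] [ 0.387 -0.191  0.012] [ 0.396 -0.171  0.067] [ 0.3932 -0.1722  0.0386]
top [414.1 306.8] [412 306   5   3  12] [ 0.312 -0.187  0.132] [ 0.318 -0.178  0.14 ] [ 0.3154 -0.1821  0.1369]
top [567.7 310.1] [565 308   7   5  28] [ 0.292 -0.624  0.031] [ 0.302 -0.606  0.042] [ 0.2969 -0.6144  0.0359]
[np.float64(0.0002), np.float64(-0.0001), np.float64(0.0057)] [np.float64(-2.6), np.float64(1.9), np.float64(-0.6)]
```

View pics/over.png

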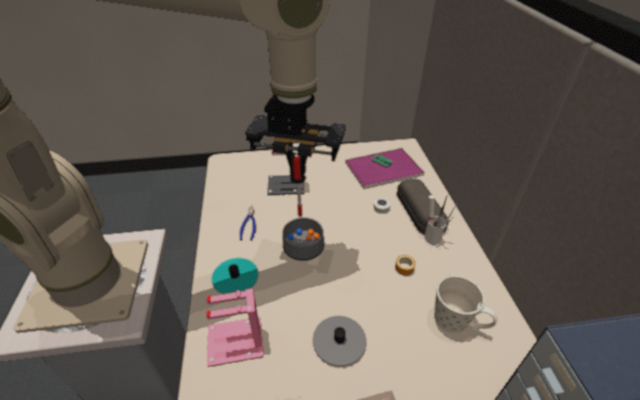

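The stirrer hangs upright over the tub, with its tip at (299,213) in the side view. I lower it into the free middle.

Call:
jog_arm([
  [0, 0, 0, -1.5, 1.4, 25, -1],
  [0, 0, 0, -1.5, 1.4, 45, -1],
  [0, 0, 0, -1.5, 1.4, 60, -1],
  [0, 0, 0, -1.5, 1.4, 72, -1],
  [0, 0, 0, -1.5, 1.4, 84, -1],
  [0, 0, 0, -1.5, 1.4, 94, -1],
  [0, 0, 0, -1.5, 1.4, 94, -1],
  [0, 0, 0, -1.5, 1.4, 94, -1],
])

```text
time: 9.45
ee_pos: [0.5075, 0.0435, 0.1355]
eef_rot: [0.823, 0.568, 0.0, 0.0]
ft_force: [0.0, 0.3, -0.5]
width: 0.0139
grip_force: 35.0
```

```bash
cat > circ.py <<'E'
from h import *
import sys
s=status.read_state();p=s["ee_pos"];q=R.from_quat(s["eef_rot"]);print(p,s["width"],s["ft_force"].round(1))
C=np.array([.512,.0475]);r,a0,st,n=map(float,sys.argv[1:])
o=p[:2]-C;print("polar",np.hypot(*o),np.degrees(np.arctan2(o[1],o[0])))
for i in range(int(n)):
    a=np.radians(a0+st*i);t=np.array([*(C+r*np.array([np.cos(a),np.sin(a)])),.135])
    print((q.inv().apply(t-p)*1000).round(1).tolist())
E
python3 circ.py .033 244 20 9
```

```text
[0.50752314 0.04350363 0.13546467] 0.013854202930002238 [ 0.   0.3 -0.5]
polar 0.006001108964874652 -138.24558218279955
[-27.5, -0.2, 0.5]
[-26.6, 11.2, 0.5]
[-21.8, 21.6, 0.5]
[-13.7, 29.7, 0.5]
[-3.3, 34.6, 0.5]
[8.1, 35.7, 0.5]
[19.2, 32.7, 0.5]
[28.6, 26.2, 0.5]
[35.2, 16.8, 0.5]
```

Call:
jog_arm([
  [0, 0, 0, -10, 0, 0.5, -1],
  [0, 0, 0, -19, 0, 0.5, -1],
  [0, 0, 0, -27.5, -0.2, 0.5, -1],
  [0, 0, 0, -27.5, -0.2, 0.5, -1],
  [0, 0, 0, -26.6, 11.2, 0.5, -1],
  [0, 0, 0, -21.8, 21.6, 0.5, -1],
  [0, 0, 0, -13.7, 29.7, 0.5, -1],
  [0, 0, 0, -3.3, 34.6, 0.5, -1],
  [0, 0, 0, 8.1, 35.7, 0.5, -1],
  [0, 0, 0, 19.2, 32.7, 0.5, -1],
  [0, 0, 0, 28.6, 26.2, 0.5, -1],
  [0, 0, 0, 35.2, 16.8, 0.5, -1],
])

```text
time: 10.65
ee_pos: [0.5358, 0.0711, 0.1342]
eef_rot: [0.823, 0.568, -0.0, -0.0]
ft_force: [-1.4, -0.8, -0.7]
width: 0.0137
grip_force: 35.0
```

```bash
python3 circ.py .033 424 20 12
```

```text
[0.53578088 0.07110383 0.13416081] 0.01372518215409946 [-1.4 -0.8 -0.7]
polar 0.03350627962783159 44.78591723065294
[2.4, -10.9, -0.8]
[1.4, -22.3, -0.8]
[-3.4, -32.7, -0.8]
[-11.5, -40.8, -0.8]
[-21.8, -45.7, -0.8]
[-33.2, -46.8, -0.8]
[-44.3, -43.8, -0.8]
[-53.7, -37.3, -0.8]
[-60.4, -27.9, -0.8]
[-63.4, -16.9, -0.8]
[-62.4, -5.5, -0.8]
[-57.6, 5.0, -0.8]
```

Call:
jog_arm([
  [0, 0, 0, 2.4, -10.9, -0.5, -1],
  [0, 0, 0, 1.4, -22.3, -0.5, -1],
  [0, 0, 0, -3.4, -32.7, -0.5, -1],
  [0, 0, 0, -11.5, -40.8, -0.5, -1],
  [0, 0, 0, -21.8, -45.7, -0.5, -1],
  [0, 0, 0, -33.2, -46.8, -0.5, -1],
  [0, 0, 0, -44.3, -43.8, -0.5, -1],
  [0, 0, 0, -53.7, -37.3, -0.5, -1],
  [0, 0, 0, -60.4, -27.9, -0.5, -1],
  [0, 0, 0, -63.4, -16.9, -0.5, -1],
  [0, 0, 0, -62.4, -5.5, -0.5, -1],
  [0, 0, 0, -57.6, 5, -0.5, -1],
])

```text
time: 11.85
ee_pos: [0.5202, 0.0155, 0.1348]
eef_rot: [0.823, 0.568, -0.0, -0.001]
ft_force: [-1.8, 3.5, -0.3]
width: 0.0139
grip_force: 35.0
```

```bash
python3 circ.py .033 664 20 12; python3 - <<'E'
from h import *
for n in("side","top"):
    for b in beads(shot(n),(.512,.0475)):print(n,*b)
E
```

```text
[0.52017071 0.01550374 0.13477405] 0.013863802321274543 [-1.8  3.5 -0.3]
polar 0.03302304036581618 -75.67483368013376
[8.0, 8.0, -0.2]
[18.4, 12.8, -0.2]
[29.8, 13.9, -0.2]
[40.9, 11.0, -0.2]
[50.3, 4.4, -0.2]
[56.9, -4.9, -0.2]
[59.9, -16.0, -0.1]
[58.9, -27.4, -0.1]
[54.1, -37.8, -0.1]
[46.0, -46.0, -0.1]
[35.7, -50.8, -0.1]
[24.3, -51.9, -0.1]
side o 0.0315 0.0275
side b -0.032 0.027
side b 0.0391 0.0061
top o 0.0307 0.0257
top o 0.0184 0.0369
top b -0.0316 0.0264
```

Call:
jog_arm([
  [0, 0, 0, 8, 8, 0, -1],
  [0, 0, 0, 18.4, 12.8, 0, -1],
  [0, 0, 0, 29.8, 13.9, 0, -1],
  [0, 0, 0, 40.9, 11, 0, -1],
  [0, 0, 0, 50.3, 4.4, 0, -1],
  [0, 0, 0, 56.9, -4.9, 0, -1],
  [0, 0, 0, 59.9, -16, 0, -1],
  [0, 0, 0, 58.9, -27.4, 0, -1],
  [0, 0, 0, 54.1, -37.8, 0, -1],
  [0, 0, 0, 46, -46, 0, -1],
  [0, 0, 0, 35.7, -50.8, 0, -1],
  [0, 0, 0, 24.3, -51.9, 0, -1],
])

```text
time: 13.15
ee_pos: [0.4817, 0.0551, 0.1369]
eef_rot: [0.823, 0.568, 0.003, 0.002]
ft_force: [6.9, 1.6, -0.3]
width: 0.0136
grip_force: 35.0
```

```bash
python3 circ.py .033 904 20 12
```

```text
[0.48173958 0.05509462 0.13691801] 0.013593232461267334 [ 6.9  1.6 -0.3]
polar 0.031198900906141584 165.91117157377818
[-10.2, 1.0, 1.9]
[-19.6, 7.6, 1.9]
[-26.2, 16.9, 2.0]
[-29.2, 28.0, 2.1]
[-28.2, 39.4, 2.1]
[-23.4, 49.8, 2.2]
[-15.4, 57.9, 2.3]
[-5.0, 62.8, 2.3]
[6.4, 63.9, 2.4]
[17.5, 60.9, 2.4]
[26.9, 54.4, 2.4]
[33.5, 45.0, 2.3]
```

Call:
jog_arm([
  [0, 0, 0, -10.2, 1, 0, -1],
  [0, 0, 0, -19.6, 7.6, 0, -1],
  [0, 0, 0, -26.2, 16.9, 0, -1],
  [0, 0, 0, -29.2, 28, 0, -1],
  [0, 0, 0, -28.2, 39.4, 0, -1],
  [0, 0, 0, -23.4, 49.8, 0, -1],
  [0, 0, 0, -15.4, 57.9, 0, -1],
  [0, 0, 0, -5, 62.8, 0, -1],
])

```text
time: 13.95
ee_pos: [0.5372, 0.0294, 0.1347]
eef_rot: [0.823, 0.568, -0.001, -0.001]
ft_force: [-7.3, -1.6, 2.3]
width: 0.0139
grip_force: 35.0
```

```bash
python3 circ.py .033 1064 20 12; python3 - <<'E'
from h import *
a=[]
for n in("side","top"):
    c=shot(n);u,v=map(int,proj(c,(.512,.0475,.05)))
    a.append(cv2.resize(c["image"][v-40:v+40,u-40:u+40],(400,400),interpolation=cv2.INTER_CUBIC))
    for b in beads(c,(.512,.0475)):print(n,*b)
cv2.imwrite("pics/stir.png",np.hstack(a)[:,:,::-1])
E
```

```text
[0.53721809 0.02943107 0.13473967] 0.01389746898919232 [-7.3 -1.6  2.3]
polar 0.03102318967882921 -35.62184275738356
[10.7, 2.9, -0.3]
[21.8, -0.0, -0.3]
[31.2, -6.6, -0.3]
[37.8, -15.9, -0.3]
[40.8, -27.0, -0.2]
[39.9, -38.4, -0.2]
[35.0, -48.8, -0.2]
[27.0, -57.0, -0.2]
[16.6, -61.8, -0.2]
[5.2, -62.9, -0.2]
[-5.9, -59.9, -0.2]
[-15.3, -53.4, -0.2]
side o 0.0124 0.04
side o -0.0012 0.0129
side b -0.0122 0.0406
top o 0.0173 0.0399
top o 0.0032 0.0434
top b -0.0113 0.0418
```

View pics/stir.png

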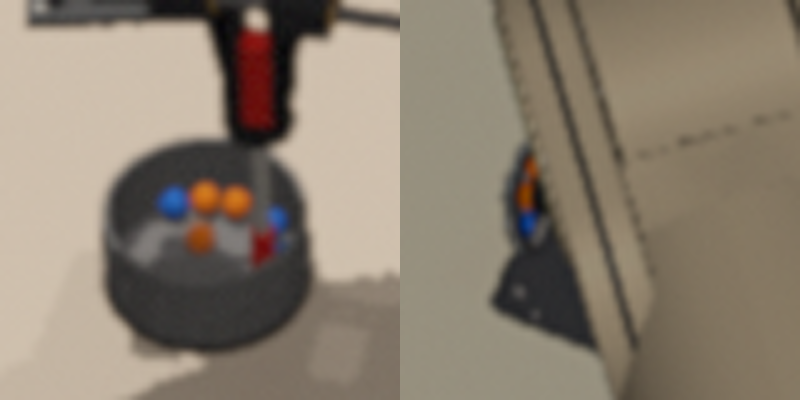

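Side crop: two orange beads at the far wall, one in the middle, and the stirrer at the right. More than two circles are done. I push the outer train on about half a turn so the wall beads end up opposite the middle one.

Call:
jog_arm([
  [0, 0, 0, 10.7, 2.9, 0, -1],
  [0, 0, 0, 21.8, 0, 0, -1],
  [0, 0, 0, 31.2, -6.6, 0, -1],
  [0, 0, 0, 37.8, -15.9, 0, -1],
  [0, 0, 0, 40.8, -27, 0, -1],
  [0, 0, 0, 39.9, -38.4, 0, -1],
  [0, 0, 0, 35, -48.8, 0, -1],
  [0, 0, 0, 27, -57, 0, -1],
  [0, 0, 0, 16.6, -61.8, 0, -1],
  [0, 0, 0, 5.2, -62.9, 0, -1],
  [0, 0, 0, 5.2, -62.9, 0, -1],
  [0, 0, 0, 5.2, -62.9, 0, -1],
])

```text
time: 15.25
ee_pos: [0.4801, 0.0552, 0.1354]
eef_rot: [0.823, 0.567, 0.0, 0.0]
ft_force: [-0.0, -0.4, -1.4]
width: 0.0141
grip_force: 35.0
```

```bash
python3 circ.py .033 1264 20 3; python3 - <<'E'
from h import *
a=[]
for n in("side","top"):
    c=shot(n);u,v=map(int,proj(c,(.512,.0475,.05)))
    a.append(cv2.resize(c["image"][v-40:v+40,u-40:u+40],(400,400),interpolation=cv2.INTER_CUBIC))
    for b in beads(c,(.512,.0475)):print(n,*b)
cv2.imwrite("pics/stir2.png",np.hstack(a)[:,:,::-1])
E
```

```text
[0.48010562 0.05523806 0.13544973] 0.014111434416846163 [-0.  -0.4 -1.4]
polar 0.032819647382760546 166.3626799438219
[-9.7, 2.6, 0.5]
[-19.1, 9.2, 0.5]
[-25.7, 18.5, 0.5]
side o 0.0011 0.32
side o 0.0107 0.2564
side o 0.0121 0.0402
side o -0.0167 -0.0044
side b 0.038 0.0165
```

View pics/stir2.png

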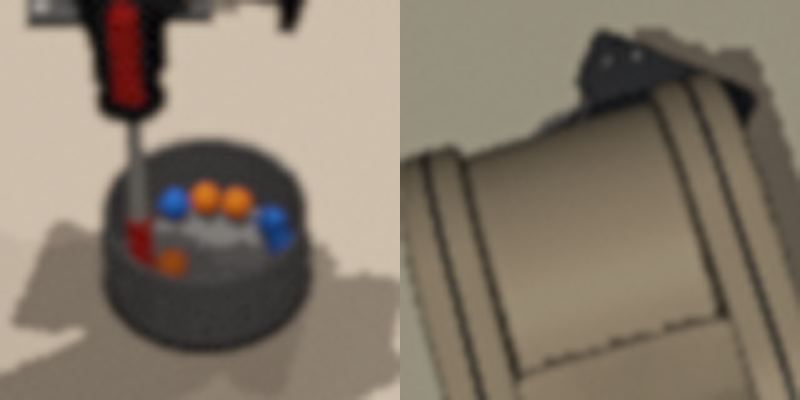

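Two oranges are now at the far wall ((205,197) and (237,202) in the crop) and one is at the near left (172,262), which looks about 50 mm apart. I lift out and check.

Call:
jog_arm([
  [0, 0, 0, 0, 0, -10, -1],
  [0, 0, 0, 0, 0, -25, -1],
  [0, 0, 0, 0, 0, -50, -1],
  [0, 0, 0, 0, 0, -75, -1],
  [0, 0, 0, 0, 0, -95, -1],
  [0, 0, 0, 0, 0, -95, -1],
  [0, 0, 0, 0, 0, -95, -1],
])

```text
time: 16.05
ee_pos: [0.4799, 0.0562, 0.2304]
eef_rot: [0.823, 0.568, 0.0, 0.0]
ft_force: [0.7, -0.2, -1.4]
width: 0.0134
grip_force: 35.0
```

```bash
python3 - <<'E'
from h import *
s=status.read_state();print(s["ee_pos"],s["width"],s["grip_force"])
for b in beads(shot("side"),(.512,.0475)):print(*b)
rel([(.3994,.3053,.230,1.205),(.3994,.3053,.163,1.205)])
E
```

```text
[0.47992177 0.05621631 0.23036436] 0.013428121284807007 34.99983330722898
o 0.0353 0.5448
o 0.0121 0.0402
o -0.0174 -0.0021
b -0.0122 0.0406
b 0.0381 0.0169
[np.float64(-0.0008), np.float64(0.0005), np.float64(0.0032)] [np.float64(204.6), np.float64(-163.3), np.float64(-0.3)]
[np.float64(-0.0008), np.float64(0.0005), np.float64(0.0032)] [np.float64(204.6), np.float64(-163.2), np.float64(66.7)]
```

Call:
jog_arm([
  [0, 0, 0, 20, -35, 0, -1],
  [0, 0, 0, 50, -65, 0, -1],
  [0, 0, 0, 80, -90, 0, -1],
  [0, 0, 0, 110, -115, 0, -1],
  [0, 0, 0, 140, -140, 0, -1],
  [0, 0, 0, 170, -155, 0, -1],
  [0, 0, 0, 195, -163, 0, -1],
  [0, 0, 0, 204.6, -163.3, 20, -1],
  [0, 0, 0, 204.6, -163.3, 45, -1],
  [0, 0, 0, 204.6, -163.3, 66.7, -1],
  [0, 0, 0, 204.6, -163.3, 66.7, -1],
  [0, 0, 0, 204.6, -163.3, 66.7, -1],
])

```text
time: 17.3
ee_pos: [0.3994, 0.3053, 0.1634]
eef_rot: [0.823, 0.568, -0.001, -0.0]
ft_force: [0.6, -0.3, -0.0]
width: 0.0139
grip_force: 35.0
```

```bash
python3 - <<'E'
from h import *
s=status.read_state();print(s["ee_pos"],s["width"],s["grip_force"],s["joint_vel"].round(3))
t=shot("top");c=shot("side")
for n,k in(("top",t),("side",c)):
    for b in beads(k,(.512,.0475)):print(n,*b)
W=cloud(c);im=cv2.cvtColor(c["image"],cv2.COLOR_RGB2HSV).astype(int)
red=((im[...,0]<6)|(im[...,0]>172))&(im[...,1]>140)&(im[...,2]>40)
k,l,st,ce=cv2.connectedComponentsWithStats(red.astype(np.uint8))
for i in range(1,k):
    Q=W[l==i]
    if st[i,4]>5: print(ce[i].round(1),st[i],np.nanmin(Q,0).round(3),np.nanmax(Q,0).round(3),np.nanmedian(Q,0).round(4))
rel([(.4844,.2977,.163,1.205),(.4844,.2977,.1492,1.205)])
E
```

```text
[0.39937486 0.30526923 0.16341445] 0.013903499600491191 34.999749418348074 [ 0.007 -0.02  -0.006 -0.027 -0.002  0.002  0.001]
top o 0.0188 0.0354
top o 0.0036 0.0415
top o -0.0179 -0.0015
top b 0.0359 0.0193
top b 0.039 0.005
top b 0.0267 -0.0274
top b -0.0123 0.0404
top b -0.0387 -0.0106
side o 0.0121 0.0402
side o -0.017 -0.0017
side b -0.0125 0.0413
side b 0.038 0.017
[249.2 135.3] [245 126  10  20 125] [0.39  0.289 0.153] [0.409 0.309 0.214] [0.3987 0.2967 0.1838]
[272.3 144.2] [272 143   2   4   6] [0.457 0.304 0.138] [0.461 0.32  0.14 ] [0.4578 0.3123 0.1387]
[254.5 172.3] [254 169   2   8  15] [0.397 0.291 0.046] [0.402 0.296 0.073] [0.3995 0.2931 0.063 ]
[208.1 298.4] [207 296   3   6  17] [ 0.313 -0.192  0.137] [ 0.318 -0.18   0.141] [ 0.3159 -0.1877  0.1383]
[208.1 313.7] [207 311   3   6  15] [ 0.316 -0.223  0.136] [ 0.32  -0.214  0.14 ] [ 0.318  -0.2202  0.1385]
[np.float64(0.0006), np.float64(-0.0008), np.float64(0.003)] [np.float64(22.5), np.float64(81.6), np.float64(1.5)]
[np.float64(0.0006), np.float64(-0.0008), np.float64(0.003)] [np.float64(22.5), np.float64(81.6), np.float64(15.3)]
```

All eight beads are in the tub and the oranges are up to 52 mm apart. I insert the stirrer along the slot and lower it.

Call:
jog_arm([
  [0, 0, 0, 5, 18, 0, -1],
  [0, 0, 0, 10, 36, 0, -1],
  [0, 0, 0, 14.5, 53, 0, -1],
  [0, 0, 0, 18.5, 68, 0, -1],
  [0, 0, 0, 22.5, 81.6, 0, -1],
  [0, 0, 0, 22.5, 81.6, 0, -1],
  [0, 0, 0, 22.5, 81.6, 0, -1],
])

```text
time: 18.1
ee_pos: [0.4838, 0.2977, 0.1638]
eef_rot: [0.823, 0.568, 0.0, -0.0]
ft_force: [-0.6, 0.3, -0.1]
width: 0.0135
grip_force: 35.0
```

```bash
python3 - <<'E'
from h import *
s=status.read_state();print(s["ee_pos"],s["ft_force"])
c=shot("side");u,v=map(int,proj(c,(.4844,.297,.1)))
cv2.imwrite("pics/ins.png",cv2.resize(c["image"][v-45:v+45,u-45:u+45],(450,450),interpolation=cv2.INTER_CUBIC)[:,:,::-1])
rel([(.4844,.2976,.1492,1.205)])
E
```

```text
[0.48376023 0.29771192 0.16380859] [-0.60719088  0.31432491 -0.10187649]
[np.float64(-0.0001), np.float64(-0.0001), np.float64(0.0038)] [np.float64(0.1), np.float64(1.1), np.float64(14.6)]
```

View pics/ins.png

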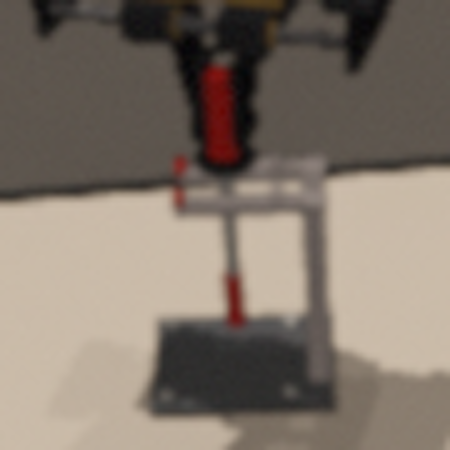

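The crop shows the collar above the prongs with the shaft in the slot. Lowering now.

Call:
jog_arm([
  [0, 0, 0, 0, 1, 5, -1],
  [0, 0, 0, 0, 1, 9, -1],
  [0, 0, 0, 0, 1, 12, -1],
  [0, 0, 0, 0, 1, 14.3, -1],
  [0, 0, 0, 0, 1, 14.3, -1],
  [0, 0, 0, 0, 1, 14.3, -1],
])

```text
time: 18.75
ee_pos: [0.4847, 0.297, 0.1507]
eef_rot: [0.823, 0.568, -0.0, 0.001]
ft_force: [-6.5, -6.4, 16.9]
width: 0.0138
grip_force: 35.0
```

Call:
jog_arm([
  [0, 0, 0, 0, 0, 0, -0.4],
  [0, 0, 0, 0, 0, 0, 0],
  [0, 0, 0, 0, 0, 0, 0],
  [0, 0, 0, 0, 0, 0, 0],
  [0, 0, 0, 0, 0, 0, 0],
  [0, 0, 0, 0, 0, 0, 0],
  [0, 0, 0, 0, 0, -20, 0],
  [0, 0, 0, 0, 0, -50, 0],
  [0, 0, 0, 0, 0, -80, 0],
  [0, 0, 0, 0, 0, -100, 0.5],
  [0, 0, 0, 0, 0, -100, 0.5],
  [0, 0, 0, 0, 0, -100, 0.5],
])

```text
time: 19.95
ee_pos: [0.4851, 0.297, 0.249]
eef_rot: [0.823, 0.568, 0.0, 0.0]
ft_force: [0.1, 0.2, 0.2]
width: 0.0595
grip_force: 0.0
```

```bash
python3 - <<'E'
from h import *
s=status.read_state();print(s["ee_pos"],s["width"])
c=shot("wrist");W=cloud(c);im=cv2.cvtColor(c["image"],cv2.COLOR_RGB2HSV).astype(int)
red=((im[...,0]<6)|(im[...,0]>172))&(im[...,1]>150)&(im[...,2]>50)
m=red&(W[...,2]>.187)&(W[...,2]<.2);print(m.sum(),cv2.minAreaRect(W[m][:,:2].astype(np.float32)*1000),W[m][:,2].mean())
a=c["image"][60:260,200:440]
d=shot("side");u,v=map(int,proj(d,(.4844,.297,.1)))
b=d["image"][v-45:v+45,u-45:u+45]
cv2.imwrite("pics/hung.png",np.hstack([cv2.resize(a,(480,400)),cv2.resize(b,(300,400))])[:,:,::-1])
rel([(.554,-.2285,.25,1.205)])
E
```

```text
[0.48505144 0.29699394 0.24897803] 0.05947214503784507
398 ((483.24591064453125, 295.7222900390625), (13.414788246154785, 13.444805145263672), 69.1312255859375) 0.1906802594306199
[np.float64(-0.0009), np.float64(0.0013), np.float64(0.0029)] [np.float64(-466.3), np.float64(251.2), np.float64(-1.5)]
```

View pics/hung.png

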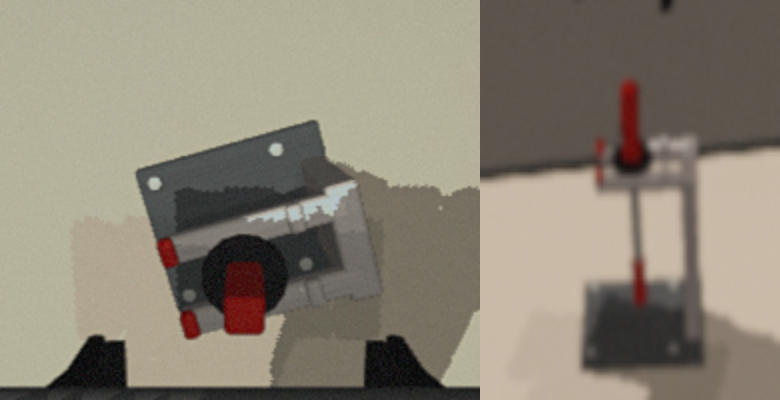

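The stirrer is seated: handle top is back at 0.1907 m and the collar sits between the stops, upright. Now the lid.

Call:
jog_arm([
  [0, 0, 0, -40, 22, -20, 1],
  [0, 0, 0.2, -80, 43, -20, 1],
  [0, 0, 1.208, -466, 251, -1, 1],
  [0, 0, 1.208, -466, 251, -1, 1],
  [0, 0, 1.208, -466, 251, -1, 1],
  [0, 0, 1.208, -466, 251, -1, 1],
  [0, 0, 1.208, -466, 251, -1, 1],
  [0, 0, 1.208, -466, 251, -1, 1],
  [0, 0, 1.208, -466, 251, -1, 1],
  [0, 0, 1.208, -466, 251, -1, 1],
  [0, 0, 1.208, -466, 251, -1, 1],
  [0, 0, 1.208, -466, 251, -1, 1],
])

```text
time: 21.25
ee_pos: [0.5525, -0.2346, 0.2475]
eef_rot: [1.0, -0.004, -0.002, 0.0]
ft_force: [0.2, -1.3, -0.3]
width: 0.0872
grip_force: 0.0
```

Call:
jog_arm([
  [0, 0, 0, 0, 0, 0, 1],
  [0, 0, 0, 0, 0, 0, 1],
  [0, 0, 0, 0, 0, 0, 1],
])

```text
time: 21.55
ee_pos: [0.5544, -0.2261, 0.2503]
eef_rot: [1.0, 0.001, -0.0, -0.0]
ft_force: [0.1, 0.2, -0.2]
width: 0.0875
grip_force: 0.0
```

```bash
python3 - <<'E'
from h import *
s=status.read_state();print(s["ee_pos"],s["width"],s["joint_positions"].round(2))
c=shot("wrist");W=cloud(c);P=W.reshape(-1,3);P=P[np.nan_to_num(np.hypot(P[:,0]-.555,P[:,1]+.229),nan=9)<.075]
for lo,hi in((.008,.016),(.036,.045)):
    Q=P[(P[:,2]>lo)&(P[:,2]<hi)];print(len(Q),((Q.min(0)+Q.max(0))/2).round(4),cv2.minEnclosingCircle(Q[:,:2].astype(np.float32)*1000),Q[:,2].mean())
d=shot("side")
for b in beads(d,(.512,.0475)):print(*b)
rel([(.554,-.2285,.06,0),(.554,-.2285,.0155,0)])
E
```

```text
[ 0.55444692 -0.22612473  0.25025066] 0.08754029812503449 [ 0.77  0.31 -0.57  1.47  0.17  1.41 -1.38]
6320 [ 0.5537 -0.2283  0.0125] ((553.6439208984375, -228.4012451171875), 54.890380859375) 0.01202441451841699
356 [ 0.5541 -0.2282  0.039 ] ((554.0846557617188, -228.2510528564453), 11.627555847167969) 0.0399047379188103
o 0.0123 0.0399
o -0.0169 -0.0009
b -0.0122 0.0406
b 0.038 0.017
[np.float64(0.0003), np.float64(-0.0003), np.float64(0.0016)] [np.float64(-0.5), np.float64(1.8), np.float64(190.5)]
[np.float64(0.0003), np.float64(-0.0003), np.float64(0.0016)] [np.float64(-0.5), np.float64(1.8), np.float64(235.0)]
```

Call:
jog_arm([
  [0, 0, 0, -0.5, 2, 45, 1],
  [0, 0, 0, -0.5, 2, 90, 1],
  [0, 0, 0, -0.5, 2, 135, 1],
  [0, 0, 0, -0.5, 2, 170, 1],
  [0, 0, 0, -0.5, 2, 195, 1],
  [0, 0, 0, -0.5, 2, 215, 0.6],
  [0, 0, 0, -0.5, 2, 228, 0.2],
  [0, 0, 0, -0.5, 2, 234, -1],
  [0, 0, 0, -0.5, 2, 234, -1],
  [0, 0, 0, -0.5, 2, 234, -1],
  [0, 0, 0, -0.5, 2, 234, -1],
  [0, 0, 0, -0.5, 2, 234, -1],
], squeeze=40)

```text
time: 22.85
ee_pos: [0.5543, -0.23, 0.0171]
eef_rot: [1.0, -0.0, 0.001, 0.0]
ft_force: [0.1, 0.1, 0.4]
width: 0.0388
grip_force: 0.0
```

Call:
jog_arm([
  [0, 0, 0, 0, 0, 0, -1],
  [0, 0, 0, 0, 0, 0, -1],
  [0, 0, 0, 0, 0, 0, -1],
  [0, 0, 0, 0, 0, 0, -1],
  [0, 0, 0, 0, 0, 0, -1],
  [0, 0, 0, 0, 0, 0, -1],
  [0, 0, 0, 0, 0, 0, -1],
  [0, 0, 0, 0, 0, 0, -1],
  [0, 0, 0, 0, 0, 0, -1],
  [0, 0, 0, 0, 0, 0, -1],
], squeeze=40)

```text
time: 23.85
ee_pos: [0.554, -0.2297, 0.0166]
eef_rot: [1.0, -0.0, 0.0, 0.0]
ft_force: [-1.9, 1.0, 6.5]
width: 0.0232
grip_force: 40.0
```

```bash
python3 - <<'E'
from h import *
s=status.read_state();z=s["ee_pos"][2];print(s["ee_pos"],s["width"],s["grip_force"],"TCP above lid origin",z)
rel([(.554,-.2283,.13,0),(.5115,.0478,.13,0)])
E
```

```text
[ 0.55396007 -0.22967979  0.01655161] 0.023205477597208334 39.99994374811649 TCP above lid origin 0.01655160902843042
[np.float64(0.0001), np.float64(-0.0003), np.float64(-0.0)] [np.float64(0.1), np.float64(-1.4), np.float64(-113.4)]
[np.float64(0.0001), np.float64(-0.0003), np.float64(-0.0)] [np.float64(-42.4), np.float64(-277.5), np.float64(-113.5)]
```

Call:
jog_arm([
  [0, 0, 0, 0, 0, -15, -1],
  [0, 0, 0, 0, 0, -40, -1],
  [0, 0, 0, 0, 0, -75, -1],
  [0, 0, 0, 0, -20, -100, -1],
  [0, 0, 0, -8, -50, -113, -1],
  [0, 0, 0, -14, -90, -113, -1],
  [0, 0, 0, -20, -130, -113, -1],
  [0, 0, 0, -26, -170, -113, -1],
  [0, 0, 0, -32, -210, -113, -1],
  [0, 0, 0, -38, -245, -113, -1],
  [0, 0, 0, -42.4, -268, -113, -1],
  [0, 0, 0, -42.4, -277.5, -113, -1],
])

```text
time: 25.05
ee_pos: [0.5107, 0.0504, 0.1299]
eef_rot: [1.0, 0.002, 0.0, 0.0]
ft_force: [0.3, 0.4, -2.7]
width: 0.0226
grip_force: 40.0
```

Call:
jog_arm([
  [0, 0, 0, 0, 0, 0, -1],
  [0, 0, 0, 0, 0, 0, -1],
])

```text
time: 25.25
ee_pos: [0.5117, 0.0463, 0.1293]
eef_rot: [1.0, -0.001, -0.0, 0.0]
ft_force: [0.0, -0.8, -1.1]
width: 0.0232
grip_force: 40.0
```

```bash
python3 - <<'E'
from h import *
s=status.read_state();print(s["ee_pos"],s["width"],s["grip_force"],s["ft_force"])
c=shot("side");t=shot("top");w=shot("wrist")
for n,k in(("side",c),("wrist",w)):
    W=cloud(k);P=W.reshape(-1,3);P=P[np.nan_to_num(np.hypot(P[:,0]-.511,P[:,1]-.048),nan=9)<.065]
    Q=P[(P[:,2]>.118)&(P[:,2]<.13)];print(n,len(Q),Q.min(0).round(4),Q.max(0).round(4),cv2.minEnclosingCircle(Q[:,:2].astype(np.float32)*1000))
    A=np.c_[Q[:,:2],np.ones(len(Q))];print(np.linalg.lstsq(A,Q[:,2],rcond=None)[0])
    Q=P[(P[:,2]>.04)&(P[:,2]<.053)]; print("tub",len(Q),Q.min(0).round(4) if len(Q) else 0,Q.max(0).round(4) if len(Q) else 0)
rel([(.5115,.0478,.0595,0)])
E
```

```text
[0.51170607 0.0462693  0.12930398] 0.02323261643909587 39.99864634126425 [ 0.04666664 -0.77781223 -1.13948908]
side 652 [ 0.4592 -0.0105  0.1188] [0.568  0.0824 0.1285] ((514.0635986328125, 43.11830139160156), 54.84510803222656)
[-0.00044626  0.00543555  0.12526547]
tub 250 [ 0.4614 -0.0067  0.04  ] [0.5642 0.0822 0.0527]
wrist 17026 [ 0.4687 -0.0072  0.1207] [0.5665 0.0998 0.13  ] ((520.417724609375, 46.297607421875), 53.54102325439453)
[-0.00271798 -0.00133045  0.1261687 ]
tub 81 [0.5572 0.0343 0.0401] [0.5622 0.0708 0.0517]
[np.float64(0.0004), np.float64(0.0002), np.float64(-0.0022)] [np.float64(-0.1), np.float64(-1.6), np.float64(69.6)]
```

Call:
jog_arm([
  [0, 0, 0, -0.7, -1.5, 15, -1],
  [0, 0, 0, -0.7, -1.5, 35, -1],
  [0, 0, 0, -0.7, -1.5, 50, -1],
  [0, 0, 0, -0.7, -1.5, 58, -1],
  [0, 0, 0, -0.7, -1.5, 63, -1],
  [0, 0, 0, -0.7, -1.5, 67, -1],
  [0, 0, 0, -0.7, -1.5, 69.5, -1],
  [0, 0, 0, -0.7, -1.5, 69.5, -1],
  [0, 0, 0, -0.7, -1.5, 69.5, -1],
])

```text
time: 26.3
ee_pos: [0.5109, 0.0493, 0.0601]
eef_rot: [1.0, -0.0, 0.0, 0.0]
ft_force: [-0.2, -0.3, -2.2]
width: 0.0234
grip_force: 40.0
```

```bash
python3 - <<'E'
from h import *
s=status.read_state();print(s["ee_pos"],s["eef_rot"],s["ft_force"],s["width"])
c=shot("side")
W=cloud(c);P=W.reshape(-1,3);P=P[np.nan_to_num(np.hypot(P[:,0]-.511,P[:,1]-.048),nan=9)<.065]
Q=P[(P[:,2]>.05)&(P[:,2]<.062)];print(len(Q),np.percentile(Q[:,2],[5,50,95]),np.linalg.lstsq(np.c_[Q[:,:2],np.ones(len(Q))],Q[:,2],rcond=None)[0])
E
```

```text
[0.51093364 0.04931561 0.06009696] [ 9.99999950e-01 -5.92801336e-07  3.08221737e-04  6.52444680e-05] [-0.16794039 -0.27201954 -2.15107154] 0.023376058299783568
555 [0.05327099 0.05599648 0.05807983] [0.00294977 0.00238156 0.05437415]
```

Nearly home: 0.5 mm more, then release and retreat.

Call:
jog_arm([
  [0, 0, 0, 0, 0.5, 0.8, -1],
  [0, 0, 0, 0, 0.5, 0.8, -1],
  [0, 0, 0, 0, 0.5, 0.8, -1],
  [0, 0, 0, 0, 0.5, 0.8, -0.2],
  [0, 0, 0, 0, 0.5, 0.8, 0.3],
  [0, 0, 0, 0, 0.5, 0.8, 0.3],
  [0, 0, 0, 0, 0.5, 0.8, 0.3],
  [0, 0, 0, 0, 0.5, 0.8, 0.3],
  [0, 0, 0, 0, 0.5, 0.8, 0.3],
  [0, 0, 0, 0, 0.5, -20, 0.5],
  [0, 0, 0, 0, 0.5, -60, 0.5],
  [0, 0, 0, 0, 0.5, -100, 0.5],
])

```text
time: 27.55
ee_pos: [0.5101, 0.0489, 0.1605]
eef_rot: [1.0, 0.0, -0.001, -0.0]
ft_force: [1.1, -0.7, 0.7]
width: 0.0646
grip_force: 0.0
```

Call:
jog_arm([
  [0, 0, 0, 0, 20, -70, 0.5],
  [0, 0, 0, 0, 60, -80, 0.5],
  [0, 0, 0, 0, 110, -80, 0.5],
  [0, 0, 0, 0, 160, -80, 0.5],
  [0, 0, 0, 0, 200, -80, 0.5],
  [0, 0, 0, 0, 200, -80, 0.5],
  [0, 0, 0, 0, 200, -80, 0.5],
])

```text
time: 28.25
ee_pos: [0.5105, -0.1519, 0.2395]
eef_rot: [1.0, -0.001, -0.0, -0.0]
ft_force: [1.0, 1.6, 0.4]
width: 0.0654
grip_force: 0.0
```

```bash
python3 - <<'E'
from h import *
s=status.read_state();print(s["ee_pos"],s["width"])
for n in("top","side"):
    c=shot(n);W=cloud(c);P=W.reshape(-1,3);P=P[np.nan_to_num(np.hypot(P[:,0]-.511,P[:,1]-.048),nan=9)<.07]
    Q=P[(P[:,2]>.053)&(P[:,2]<.06)];x=np.linalg.lstsq(np.c_[Q[:,:2],np.ones(len(Q))],Q[:,2],rcond=None)[0]
    print(n,len(Q),Q.min(0).round(3),Q.max(0).round(3),np.median(Q[:,2]),x,"knob top",P[:,2].max())
    save(c,"end_%s.png"%n)
E
```

```text
[ 0.51045869 -0.15189106  0.23948609] 0.06535096133117396
top 897 [ 0.458 -0.005  0.053] [0.564 0.102 0.06 ] 0.054523264116325576 [-2.13354116e-03  9.08330346e-05  5.57872042e-02] knob top 0.08501618468076233
side 197 [ 0.459 -0.01   0.053] [0.515 0.09  0.058] 0.05543871920277044 [ 0.00030239 -0.00074752  0.0553961 ] knob top 0.058361268974768565
```

View pics/end_side.png

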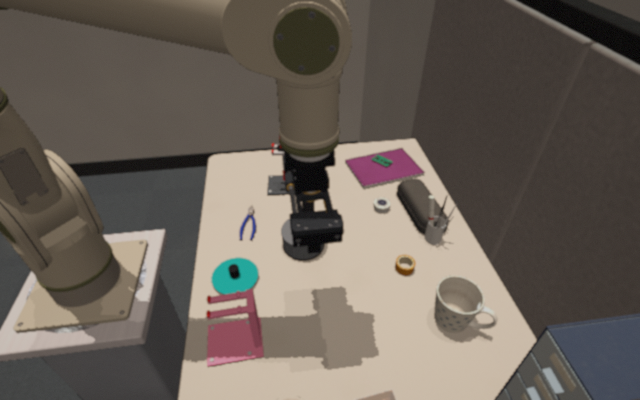

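The lid is level at 0.055 m, its closed height, and centred on the tub. The arm is clear in the side view, and the tape (405,264), tin (382,204) and cutters (248,225) are unmoved.

```bash
python3 -c "
from bench import order;print(order.close_job())"
```

```text
the job is handed in; nothing more can be done
None
```

The job is handed in at about 28 s: the beads were stirred just over two circles (two oranges about 52 mm apart at the last look, all eight in the tub), the stirrer hangs upright in its fork, and the lid measured level at its closed height; the verdict was not shown.

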